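Load a fresh sample into the shielded reader and hold its carrier home

TASK

Of the three metal discs lying in a row in front of the spectrometer, take the fresh one (plain ground face, no burn spots) and lay it flat between the four stop pins on the stage plate of the sample carrier. Then pick up the carrier (it has a black grip), pass it stage first, with the sample lying on it, through the guard window of the small white reader and push it fully home, until its dark shield flange closes the window flush. A spring pin inside pushes the carrier back out, so finish while still holding it home, without letting go; leave the two burnt discs where they are.

Things in the scene. Friction and masses are not known exactly. Their poses are not given: they have to be found in the camera images.
- fresh_sample_mid (a point): the fresh sample: a bright grey metal disc, 35 mm in diameter and 14 mm high, 75 g, with a plain ground top face without marks, lying flat on the worktop; this point is its centre, half-way up (7 mm), z along its axis
- burnt_a_mid (a point): a used disc, 35 mm in diameter, 16 mm high, with small dark burn spots on top, lying on the worktop; to be left alone. This point is its centre, half-way up (8 mm)
- burnt_b_mid (a point): a second used disc, 37 mm in diameter, 15 mm high, with small dark burn spots on top, lying on the worktop; to be left alone. This point is its centre, half-way up (7.5 mm)
- carrier_stage (a point): stage centre of the loose sample carrier (0.2 kg, on the worktop left of the reader), on top of its aluminium stage plate, 6 mm above its underside. x points stage first (the way it enters the reader), z up. Four stop pins (5 mm thick, 6.5 mm high, tapered tops) at x +-17.8, y +-12 mm: a 35 mm disc has 1.5 mm play, goes in with fingers at its +y and -y sides; its centre then is 7 mm above
- carrier_grip (a point): where to hold the carrier's black upright grip: on the centre line, 34 mm above its underside, 86 mm behind the stage centre, 50 mm behind the flange's front face; axes as carrier_stage. The grip is 14 mm thick (y; fingers close along y), 38 mm long (x), 6 to 51 mm above the underside, on a flat tang 30 mm wide, 6 mm high, that ends 74 mm behind the flange face
- carrier_flange (a point): middle of the lower edge of the front face of the carrier's dark upright shield flange (76 mm wide, 34 mm high, 6 mm thick), level with the carrier's underside, 36 mm behind the stage centre; axes as carrier_stage. Home, this face lies flat on the reader's front, at x = 0 of window
- carrier_nose (a point): middle of the carrier's front end, 3 mm above its underside, 36 mm ahead of the stage centre, 72 mm ahead of the flange's front face; axes as carrier_stage. The stage plate between flange and nose is 62 mm wide, 6 mm thick, its front corners rounded to 9 mm
- window (a point): middle of the lower edge of the window in the reader's front (the reader is fixed; its place and yaw vary). x points straight in, y left, z up. Window 64 mm wide, 22 mm high (2 mm more than plate and disc), guard 10 mm thick; lower edge flush with the loading ledge, whose top is 20 mm above the worktop, 84 mm wide, reaching 80 mm out in front. White hood: 116 mm wide, 116 mm deep, top at 84 mm
- contact_pin (a joint): travel of the brass spring pin inside the reader (m): 0 when free, grows as the carrier's nose pushes it in, 0.012 at most. It meets the nose when the flange is 10 mm from the window, stands at about 0.010 when the flange is flush, and pushes the carrier back with 3 N at first and 5.5 N when flush
Not all that is in view belongs to the job. What is shaped like the part that bears fresh_sample_mid but turquoise is not meant.

How it is judged:
By the outcome, as a careful person would: the job done as asked, in the order asked, and still so for the second after the job is handed in, while the arm keeps its last pose, push and grip.
It also fails if it takes over 56 s, if anything falls off the work surface, if the arm or the gripper's body presses on something with over 40 N, if the wrist force passes 120 N, or if a joint passes its speed limit or range.

ROBOT

A 7-joint arm with a two-finger parallel gripper is mounted at the origin on the work surface; the furniture and walls round the work are solid. World frame = base frame: x ahead of the robot, y to its left, z up, the work surface at z = 0. Lengths are in m, angles in degrees, forces in N, time in s.
With the tool pointing down it reaches from about 0.425 to 0.925 m from the base axis. Payload 6.8 kg.
Tool frame: the origin (TCP) lies at the very end of the fingers, on their centre line; the grasp point (between the pads) lies arm.pinch_z behind it (arm.pinch_z is the distance from the TCP to the grasp point, in m); z points along the fingers, y is the line along which they close (so a half turn about z gives the same grasp; the last joint's range is limited). The gripper opens to 85 mm and grips with 20 to 120 N. Pads are 22 mm wide; open, the fingers measure 114 mm over their backs; the gripper's body (76 mm by 85 mm) begins 54 mm behind the grasp point. The pads swing forward as they close: fully open they stand 13 mm farther back than shut.
Start: joints at [59.639, 27.33, 1.283, 89.118, -0.659, 63.558, -4.761], TCP at [0.276, -0.616, 0.231] pointing down, gripper open.
Joint ranges: [-169.35, 169.35], [-19.33, 120.38], [-80.79, 83.38], [13.8, 139.57], [-78.32, 258.32], [9.67, 109.79], [-169.56, 169.56]. Speed limits (degrees/s): [136.94, 136.94, 180, 180, 180, 180, 180].

INTERFACE

Orientations are given as [roll, pitch, yaw] about the fixed x, y, z axes, in that order (R = Rz(yaw) Ry(pitch) Rx(roll)).
In Python, from cell import monitor, read_camera, workorder, arm gives the robot as it stands.
- The arm moves only by the shell command python3 -m creep 'ROWS' [OPENING] [FORCE]. ROWS is JSON, a list of rows, each a list of 2 entries, a list of its own where there are three numbers: the shift along the tool's x, y, z in cm, then the turn, a rotation vector about the tool's x, y, z in degrees. In form: [[[tx, ty, tz], [ax, ay, az]], ...]. A call has 1 to 12 rows; each row is the pose to reach, as a shift and turn from the pose commanded when the call began, along the tool's axes at that moment; what a row does not reach only later rows make up. A row lasts 1/10 s, in which the tool goes at most 50 mm and 8.59 degrees, less where a joint would pass 70% of its speed; a pose out of reach is approached as far as the arm can. A call with a gripper value outside its range is refused whole. OPENING is the opening, from 0 (shut) to 1 (fully open), set as the call begins (- or left out, the last holds). The fingers move at their own pace and stop on an object; FORCE is the grip in N (left out, the last holds). Time passes only in rows, so rows that repeat a pose let the fingers close. It gives the time, the measured TCP pose, the force, the opening and the grip force at its end, in the units of the state.
- monitor.state(): the state, without advancing time (a new reading comes with each control period).
- read_camera(name): name is "scene" or "top" or "wrist"; returns a dict with "image" (384x512x3 uint8, red, green, blue), "fx", "fy", "cx", "cy" (pixels), "eye" and "orientation" of the camera in the world. Camera axes: x right, y up, looking along -z (the intrinsics and any distortion apply to the point x, -y, -z); pixel columns grow to the right and rows downward; lengths in m; the calibration is good to about 2 mm. A picture is of the moment at which its call begins. There is no depth.
- workorder.hand_in(): hands the job in; it is judged then, once.
The state is a dict: "t": time; "qpos": joint angles; "dq": joint speeds; "tau": joint torques, N m; "ee_pos": TCP position; "orientation": TCP orientation; "contact_force": force on the tool from outside, world axes, zero at the start; "moment": the same for the moment, N m; "finger_gap": opening from 0.0 (shut) to 1.0 (fully open); "finger_force": force on a finger pad.
Only numpy, scipy, OpenCV 4.12 (cv2) and the standard library are available. Lean on these libraries where they do the work, as an engineer would, in place of code of your own. Each camera call takes 0.05 s, during which the arm holds its last target. There are 200 camera calls.

## Working session

There is one attempt and no reset: what is moved stays moved. The work goes in short steps, Python scripts to look and compute and a shell command to move; the robot and the scene stay as the last step left them, time stands still between calls to the robot, and variables do not carry over. Pictures are saved under pics/ and viewed, at most 10 in all, crops included, and the job is handed in when it is done.

```bash
ls; mkdir -p pics; python3 - <<'E'
from cell import monitor, read_camera, workorder, arm
import cv2, numpy as np
s=monitor.state();print(s); print(arm.pinch_z)
for n in ["scene","top"]:
    c=read_camera(n); cv2.imwrite(f"pics/{n}0.png",c["image"][:,:,::-1]); print(n,{k:v for k,v in c.items() if k!="image"})
a=cv2.imread("pics/scene0.png");b=cv2.imread("pics/top0.png")
E
```

```text
pics
{'t': 0.0, 'qpos': array([59.6376067 , 27.37553844,  1.28125905, 89.17896433, -0.66074123,
       63.55906958, -4.76218231]), 'dq': array([ 0.05152538, -0.04129785,  0.07111744,  0.11384921,  0.10330164,
       -0.02960359,  0.05516818]), 'tau': array([ 9.62567938e-04, -5.96445358e+01,  1.60801359e+00, -2.81191564e+01,
        1.23517096e-02,  9.41959064e-03,  1.83351702e-06]), 'ee_pos': array([ 0.27609496, -0.61528797,  0.23032435]), 'orientation': array([-1.79893994e+02,  6.86033772e-03,  2.41670879e+01]), 'contact_force': array([-0.35099862,  0.06652305,  0.51406895]), 'moment': array([-0.05419748, -0.07628824,  0.0224996 ]), 'finger_force': 0.0, 'finger_gap': 1.0053716559635546}
0.0187
scene {'fx': 484.4399156087905, 'fy': 484.4399156087905, 'cx': 257.0482819018711, 'cy': 191.07371690352502, 'eye': array([0.01305888, 0.33110708, 0.87207777]), 'orientation': array([ 2.90275236e+01, -3.44943270e-02, -1.00527500e+02])}
top {'fx': 374.12726606948655, 'fy': 374.12726606948655, 'cx': 259.3142656481874, 'cy': 190.93170952377884, 'eye': array([0.30301706, 0.24298371, 0.86849001]), 'orientation': array([ 12.42400558,   0.22237799, -87.60992473])}
```

View pics/scene0.png

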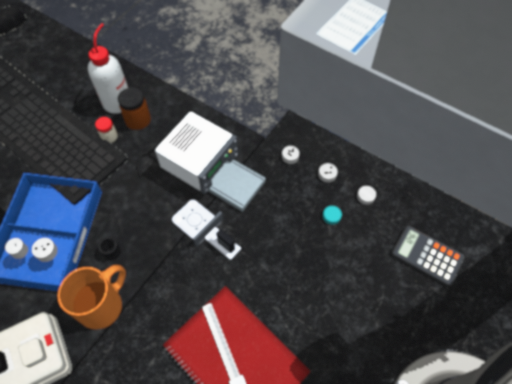

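View pics/top0.png

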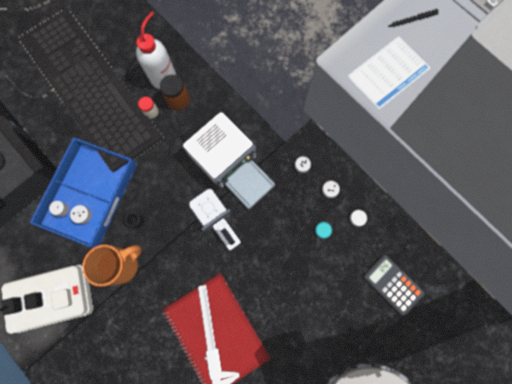

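The top view shows the row of discs at (303,163) burnt, (331,189) burnt and (359,218) plain. The scene view shows the same row at (290,154), (328,172) and (367,195). Possible mix-ups are the turquoise decoy at top (324,230) and the discs in the blue tray at (58,208) and (79,214). I choose the plain one at top (359,218), and will check it in a close crop.

```bash
cat > h.py <<'E'
import numpy as np, cv2
from scipy.spatial.transform import Rotation as R
from cell import monitor, read_camera, arm
def ray(c,u,v):
    d=R.from_euler('xyz',c['orientation'],degrees=True).apply([(u-c['cx'])/c['fx'],-(v-c['cy'])/c['fy'],-1.])
    return np.array(c['eye']),d
def onz(c,u,v,z):
    e,d=ray(c,u,v); return e+d*(z-e[2])/d[2]
def proj(c,p):
    q=R.from_euler('xyz',c['orientation'],degrees=True).inv().apply(np.array(p)-c['eye'])
    return np.array([c['cx']+c['fx']*q[0]/-q[2], c['cy']-c['fy']*q[1]/-q[2]])
def blobs(img,mask,amin=30):
    n,l,s,ce=cv2.connectedComponentsWithStats(mask.astype('uint8'))
    return [(s[i,4],ce[i].round(1),s[i,:4]) for i in range(1,n) if s[i,4]>=amin],l
def totool(p,s=None):   # world shift -> tool axes, cm
    s=s or monitor.state()
    return R.from_euler('xyz',s['orientation'],degrees=True).inv().apply(np.array(p)-s['ee_pos'])*100
E
python3 - <<'E'
from h import *
cs={n:read_camera(n) for n in("scene","top")}
for n,seeds in(("scene",[(290,154),(328,172),(367,195),(333,214),(193,145),(237,185),(193,219)]),("top",[(303,163),(331,189),(359,218),(324,230),(218,147),(250,184),(208,208)])):
    c=cs[n];im=c["image"];m=im.max(2)>120
    b,l=blobs(im,m)
    for u,v in seeds:
        k=l[v-2:v+3,u-2:u+3];k=np.bincount(k[k>0]).argmax() if (k>0).any() else 0
        ys,xs=np.where(l==k);print(n,(u,v),len(xs),xs.mean().round(1),ys.mean().round(1),onz(c,xs.mean(),ys.mean(),.012).round(4))
a=cs["top"]["image"][130:260,170:290];b=cs["top"]["image"][140:250,285:385]
f=lambda x,s:cv2.resize(x,None,fx=s,fy=s,interpolation=cv2.INTER_CUBIC)
x=f(a,4.5);y=f(b,2.4);z=np.zeros((585,240,3),'uint8');z[:y.shape[0]]=y
y2=f(cs["scene"]["image"][135:235,275:375],2.4);z[270:270+240]=y2
cv2.imwrite("pics/crop1.png",np.hstack([x,z])[:,:,::-1])
E
```

```text
scene (290, 154) 223 290.4 153.0 [0.5601 0.157  0.012 ]
scene (328, 172) 261 327.9 171.0 [0.5022 0.0899 0.012 ]
scene (367, 195) 247 366.7 193.6 [0.4359 0.0262 0.012 ]
scene (333, 214) 248 332.2 213.7 [0.4047 0.1064 0.012 ]
scene (193, 145) 3293 191.9 147.0 [0.6137 0.3606 0.012 ]
scene (237, 185) 1607 236.1 182.9 [0.5089 0.2822 0.012 ]
scene (193, 219) 1008 192.5 218.1 [0.4456 0.3794 0.012 ]
top (303, 163) 201 302.5 163.7 [0.562  0.1541 0.012 ]
top (331, 189) 231 330.9 188.6 [0.5039 0.0867 0.012 ]
top (359, 218) 216 358.6 217.5 [0.438  0.0229 0.012 ]
top (324, 230) 209 323.5 229.6 [0.4068 0.1034 0.012 ]
top (218, 147) 2665 218.0 145.6 [0.5991 0.3584 0.012 ]
top (250, 184) 1331 249.1 183.2 [0.509  0.2791 0.012 ]
top (208, 208) 867 207.2 207.2 [0.4479 0.3736 0.012 ]
```

View pics/crop1.png

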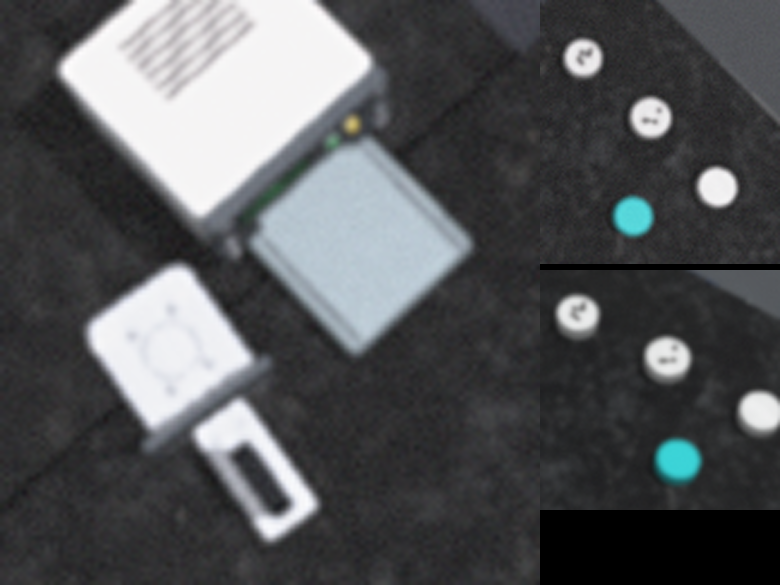

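The crop shows the right-hand disc as plain, at crop (717,187) and top (359,218). The other two have burn marks and the decoy is turquoise, so the choice stands. Next I'll measure the carrier and reader roughly.

```bash
python3 - <<'E'
from h import *
c=read_camera("top")
P=lambda x,y,z:onz(c,170+(x+.5)/4.5-.5,130+(y+.5)/4.5-.5,z)
st=P(170,350,.006); te=(P(270,542,.006)+P(318,505,.006))/2
pins=[P(*p,.0125) for p in((132,335),(172,309),(209,364),(170,391))]
d=st-te; print("stage",st,"tang end",te,"dist(110)",np.linalg.norm(d),"yaw",np.degrees(np.arctan2(d[1],d[0])),"pinmean",np.mean(pins,0))
o1,o2=P(473,243,.02),P(357,354,.02); i1,i2=P(366,138,.02),P(252,240,.02)
print("ledge outer",o1,o2,np.linalg.norm(o1-o2),"sides",np.linalg.norm(o1-i1))
n=np.array([-(o1-o2)[1],(o1-o2)[0],0]);n/=np.linalg.norm(n)
print("ledge out mid",(o1+o2)/2,n,np.degrees(np.arctan2(n[1],n[0])))
h=[P(*p,.084) for p in((372,70),(203,216),(60,70))];print("hood",h,np.linalg.norm(h[0]-h[1]),np.linalg.norm(h[1]-h[2]))
v=h[0]-h[1];print("hoodyaw",np.degrees(np.arctan2(v[0],-v[1])), "front mid",(h[0]+h[1])/2)
s=monitor.state(); print(totool([.4375,.024,.1],s))
print(R.from_euler('xyz',s['orientation'],degrees=True).as_matrix().round(3))
w=read_camera("wrist");print(w['eye']-s['ee_pos'],w['orientation'],w['fx'])
E
```

```text
stage [0.448375   0.37397477 0.006     ] tang end [0.36174208 0.30454373 0.006     ] dist(110) 0.11102221795219232 yaw 38.71005960695343 pinmean [0.44748955 0.37263291 0.0125    ]
ledge outer [0.50857732 0.21889689 0.02      ] [0.44786907 0.27618782 0.02      ] 0.083473008378289 sides 0.07957918579982719
ledge out mid [0.47822319 0.24754235 0.02      ] [0.6863408  0.72728007 0.        ] 46.658855150540866
hood [array([0.57825808, 0.27306108, 0.084     ]), array([0.50113019, 0.35093386, 0.084     ]), array([0.57208115, 0.4260692 , 0.084     ])] 0.10960329003926682 0.10334097676321614
hoodyaw 44.72465328265771 front mid [0.53969414 0.31199747 0.084     ]
[ 40.89920285 -51.7424839   13.12507173]
[[ 0.912  0.409 -0.   ]
 [ 0.409 -0.912  0.001]
 [-0.    -0.001 -1.   ]]
[0.06220673 0.02727606 0.143001  ] [-15.84114151   0.07507159 -65.8654272 ] 332.0253625509881
```

```bash
python3 - <<'E'
from h import *
c=read_camera("scene");t=read_camera("top")
for u,v in((282,108),(380,155),(511,222)):print("scene",onz(c,u,v,0))
for u,v in((309,122),(420,232),(505,310)):print("top",onz(t,u,v,0))
# height of spectrometer top front corner: two-view
e1,d1=ray(c,281,30);e2,d2=ray(t,319,58)
A=np.stack([d1,-d2],1);k=np.linalg.lstsq(A,e2-e1,rcond=None)[0];print(e1+d1*k[0],e2+d2*k[1])
w=read_camera("wrist");cv2.imwrite("pics/w0.png",w["image"][:,:,::-1])
print(onz(w,256,192,0),onz(w,0,0,0),onz(w,511,0,0))
E
```

```text
scene [0.69095327 0.14684891 0.        ]
scene [ 0.52772382 -0.03368237  0.        ]
scene [ 0.32747547 -0.24162542  0.        ]
top [0.67370286 0.13868645 0.        ]
top [ 0.41189648 -0.12174512  0.        ]
top [ 0.24634503 -0.3009039   0.        ]
[0.73065829 0.1494615  0.19328628] [0.7290196  0.14366485 0.1931051 ]
[ 0.23957994 -0.63474046  0.        ] [ 0.31793592 -0.3163603   0.        ] [ 0.52849176 -0.78654366  0.        ]
```

View pics/w0.png

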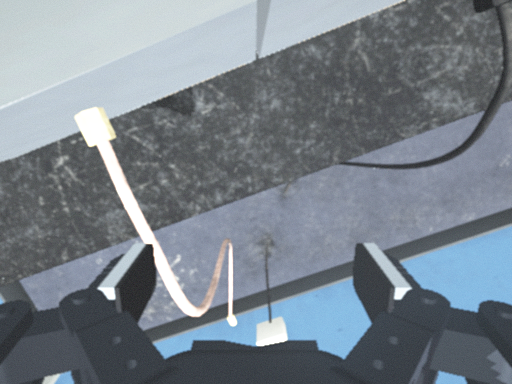

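The wrist picture shows a grey box edge running from (0,160) to (400,0), with free floor and a cable below it. So the arm starts beside the spectrometer. I'll locate that edge before choosing a path.

```bash
python3 - <<'E'
from h import *
w=read_camera("wrist");t=read_camera("top")
for p in((0,160),(258,58),(400,0),(0,105),(256,3),(0,290),(340,165),(511,105),(511,215)):print(p,onz(w,*p,0).round(3),onz(w,*p,.19).round(3))
for p in((320,60),(512,250),(395,125),(480,15)):print("top",p,onz(t,*p,.19).round(3),onz(t,*p,.3).round(3))
E
```

```text
(0, 160) [ 0.155 -0.352  0.   ] [ 0.248 -0.472  0.19 ]
(258, 58) [ 0.375 -0.576  0.   ] [ 0.356 -0.583  0.19 ]
(400, 0) [ 0.483 -0.685  0.   ] [ 0.41  -0.636  0.19 ]
(0, 105) [ 0.215 -0.339  0.   ] [ 0.278 -0.466  0.19 ]
(256, 3) [ 0.421 -0.553  0.   ] [ 0.379 -0.571  0.19 ]
(0, 290) [-0.014 -0.389 -0.   ] [ 0.165 -0.49   0.19 ]
(340, 165) [ 0.308 -0.71   0.   ] [ 0.324 -0.648  0.19 ]
(511, 105) [ 0.444 -0.848  0.   ] [ 0.39  -0.716  0.19 ]
(511, 215) [ 0.338 -0.925  0.   ] [ 0.338 -0.754  0.19 ]
top (320, 60) [0.727 0.141 0.19 ] [0.658 0.158 0.3  ]
top (512, 250) [ 0.363 -0.205  0.19 ] [ 0.353 -0.132  0.3  ]
top (395, 125) [ 0.593 -0.004  0.19 ] [0.546 0.036 0.3  ]
top (480, 15) [ 0.843 -0.188  0.19 ] [ 0.755 -0.118  0.3  ]
```

```bash
python3 -m creep '[[[0,0,-5],[0,0,0]],[[0,0,-10],[0,0,0]],[[0,0,-15],[0,0,0]],[[0,0,-20],[0,0,0]],[[0,0,-24],[0,0,0]],[[0,0,-24],[0,0,0]],[[3,-4,-24],[0,0,0]],[[6,-8,-24],[0,0,0]]]'; python3 - <<'E'
from h import *
print(monitor.state()['qpos'], totool([.4375,.024,.1]))
E
```

```text
t: 1.35
ee_pos: [0.298, -0.5178, 0.4698]
orientation: [-179.9, 0.0, 24.0]
contact_force: [0.9, 1.2, 0.7]
finger_gap: 0.998
finger_force: 0.0
[ 5.37713023e+01  1.30507752e+01  4.14447739e-01  7.91434734e+01
 -8.34838240e-02  8.78908431e+01 -1.17905481e+01] [ 34.82466996 -43.75066979  37.02850036]
```

```bash
python3 -m creep '[[[3,-4,0],[0,0,0]],[[6,-8,0],[0,0,0]],[[9,-12,0],[0,0,-3]],[[12,-15.5,0],[0,0,-6]],[[15,-19.5,0],[0,0,-9]],[[18,-23,0],[0,0,-12]],[[21,-27,0],[0,0,-14.6]],[[24,-30.5,0],[0,0,-14.6]],[[27,-34,0],[0,0,-14.6]],[[30,-38,0],[0,0,-14.6]],[[33,-41.5,0],[0,0,-14.6]],[[34.8,-43.7,0],[0,0,-14.6]]]'; python3 - <<'E'
from h import *
print(monitor.state()['qpos'], totool([.4375,.024,.1]))
E
```

```text
t: 2.55
ee_pos: [0.4369, 0.0267, 0.4712]
orientation: [180.0, -0.0, 39.0]
contact_force: [0.1, 0.1, -0.3]
finger_gap: 1.0
finger_force: 0.0
[ 23.84046156  -2.48792056 -33.2688111   95.82965696  -1.38521449
  86.21204987 -60.30986296] [-0.15161562  0.25048234 37.12107598]
```

```bash
python3 -m creep '[[[0,0,5],[0,0,0]],[[0,0,10],[0,0,0]],[[0,0,15],[0,0,0]],[[0,0,20],[0,0,0]],[[0,0,25],[0,0,0]],[[0,0,30],[0,0,0]],[[0,0,34],[0,0,0]],[[0,0,34],[0,0,0]],[[0,0,34],[0,0,0]]]'; python3 - <<'E'
from h import *
w=read_camera("wrist");im=w["image"];cv2.imwrite("pics/w1.png",im[:,:,::-1])
print(proj(w,[.4375,.024,.014]))
b,l=blobs(im,(im.min(2)>150),200)
for x in b:print(x,onz(w,*x[1],.014).round(4))
E
```

```text
t: 3.45
ee_pos: [0.4369, 0.0231, 0.1317]
orientation: [-179.9, 0.0, 38.8]
contact_force: [0.7, 0.0, 0.7]
finger_gap: 0.999
finger_force: 0.0
[254.02020324 180.97864766]
(np.int32(42817), array([439.8, 144.7]), array([362,   0, 150, 311], dtype=int32)) [ 0.5518 -0.0713  0.014 ]
(np.int32(2325), array([241.2,  61.2]), array([215,  34,  54,  56], dtype=int32)) [0.5025 0.0883 0.014 ]
(np.int32(1707), array([252.9, 181. ]), array([230, 158,  47,  47], dtype=int32)) [0.4369 0.0247 0.014 ]
(np.int32(803), array([119.7, 270.5]), array([ 97, 242,  49,  58], dtype=int32)) [0.3004 0.0651 0.014 ]
(np.int32(3752), array([215.4, 317.6]), array([173, 289,  84,  61], dtype=int32)) [ 0.3145 -0.0293  0.014 ]
(np.int32(255), array([449.2, 378.8]), array([436, 372,  30,  12], dtype=int32)) [ 0.4015 -0.2484  0.014 ]
```

View pics/w1.png

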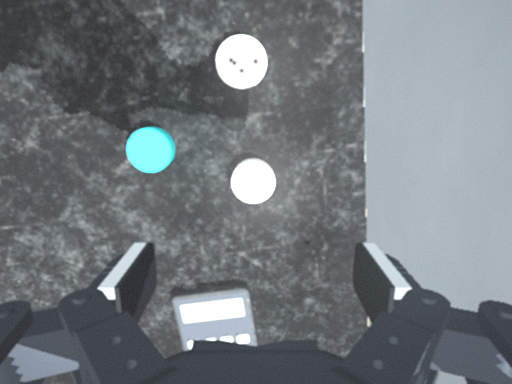

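The picture shows the plain disc at (253,181), under the gripper. The decoy is at (150,150), a burnt disc at (241,61) and the spectrometer wall is right of column 365. The measured centre, (0.437, 0.0247), agrees with the first one. I'll descend and grip.

```bash
python3 -m creep '[[[0.1,-0.12,4],[0,0,0]],[[0.1,-0.12,8],[0,0,0]],[[0.1,-0.12,11],[0,0,0]],[[0.1,-0.12,12.5],[0,0,0]],[[0.1,-0.12,12.95],[0,0,0]],[[0.1,-0.12,12.95],[0,0,0]]]'; python3 -m creep '[[[0,0,0],[0,0,0]],[[0,0,0],[0,0,0]],[[0,0,0],[0,0,0]],[[0,0,0],[0,0,0]],[[0,0,0],[0,0,0]],[[0,0,0],[0,0,0]],[[0,0,0],[0,0,0]],[[0,0,0],[0,0,0]]]' 0 35
```

```text
t: 4.1
ee_pos: [0.4387, 0.0245, 0.0032]
orientation: [179.9, -0.1, 38.7]
contact_force: [-0.1, -0.3, 0.5]
finger_gap: 1.0
finger_force: 0.0
t: 4.9
ee_pos: [0.4376, 0.0243, 0.0027]
orientation: [179.9, -0.0, 38.8]
contact_force: [-0.8, -0.0, 10.2]
finger_gap: 0.39
finger_force: 33.8
```

```bash
python3 -m creep '[[[0,0,-4],[0,0,0]],[[0,0,-9],[0,0,0]],[[0,0,-14],[0,0,0]],[[3.2,-3.8,-14],[0,0,0]],[[6.4,-7.6,-14],[0,0,0]],[[9.6,-11.4,-14],[0,0,0]],[[12.8,-15.2,-14],[0,0,0]],[[16,-19,-14],[0,0,0]],[[19.2,-22.7,-14],[0,0,0]],[[22,-26,-14],[0,0,0]],[[22.4,-26.4,-14],[0,0,0]],[[22.4,-26.4,-14],[0,0,0]]]'; python3 - <<'E'
from h import *
w=read_camera("wrist");im=w["image"];cv2.imwrite("pics/w2.png",im[:,:,::-1])
s=monitor.state();print(s['ee_pos'],s['orientation'],s['finger_force'],proj(w,s['ee_pos']))
E
```

```text
t: 6.1
ee_pos: [0.4454, 0.3719, 0.1416]
orientation: [-180.0, 0.0, 38.9]
contact_force: [0.6, 0.1, 0.0]
finger_gap: 0.391
finger_force: 35.6
[0.44602664 0.36984814 0.14134872] [1.79970584e+02 7.88752579e-02 3.87922444e+01] 35.62844216823578 [258.34015349 246.74016309]
```

View pics/w2.png

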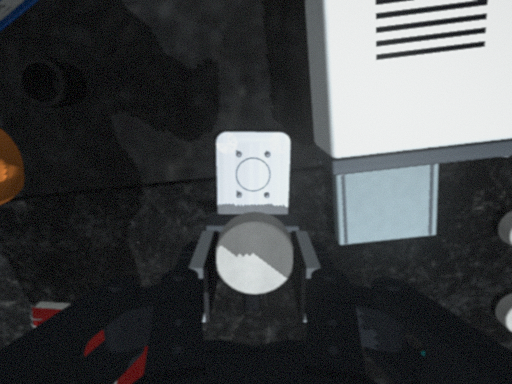

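The picture shows the disc held flat at (255,255) and the stage below it with the ring at (253,175). The pins are near (239,154), (267,154), (239,195) and (267,195), with the ledge at the right around (390,205). Next I'll refine these.

```bash
python3 - <<'E'
from h import *
w=read_camera("wrist");g=cv2.cvtColor(w["image"],cv2.COLOR_RGB2GRAY).astype(float)
s=monitor.state()
pts=[]
for u,v in((239,154),(267,154),(239,195),(267,195)):
    p=255-g[v-6:v+7,u-6:u+7]; p=np.clip(p-np.median(p)-15,0,None); yy,xx=np.mgrid[v-6:v+7,u-6:u+7]
    q=np.array([(p*xx).sum(),(p*yy).sum()])/p.sum(); pts.append(onz(w,*q,.010)); print(q.round(1),pts[-1].round(4))
a,b,c,d=pts; print("across(24)",np.linalg.norm(a-b),np.linalg.norm(c-d),"along(35.6)",np.linalg.norm(a-c),np.linalg.norm(b-d))
x=(a+b-c-d)/2;m=np.mean(pts,0);print("yaw pins",np.degrees(np.arctan2(x[1],x[0])),"stage",m)
# plate outline
bl,l=blobs(0,(g>170),500)
for q in bl:print(q)
k=l[150,225];ys,xs=np.where(l==k)
L=[];Rr=[]
for v in range(145,203):
    r=xs[ys==v]
    if len(r):L.append(onz(w,r.min()-.5,v,.006)[:2]);Rr.append(onz(w,r.max()+.5,v,.006)[:2])
for e in(L,Rr):
    vx,vy,x0,y0=cv2.fitLine(np.array(e,np.float32),cv2.DIST_HUBER,0,.01,.01).ravel();print("edge yaw",np.degrees(np.arctan2(vy,vx)),x0,y0)
    n=np.array([-vy,vx]);print("offset stage-edge",(m[:2]-[x0,y0])@n)
# ring & held disc
d=proj(w,m+[0,0,-.004]);print("stage px",d)
bb,l=blobs(0,(w["image"][:,:,2]>100)&(g<225)&(g>110),1500)
for q in bb:print("ledge?",q)
print(totool([m[0],m[1],.05],s))
E
```

```text
[236.7 153.4] [0.4534 0.3945 0.01  ]
[264.1 152.5] [0.4682 0.3771 0.01  ]
[236.2 192.6] [0.4262 0.3738 0.01  ]
[263.6 193.1] [0.4407 0.3551 0.01  ]
across(24) 0.022761917072291794 0.023617753435958174 along(35.6) 0.03409599695439962 0.03525928640884963
yaw pins 37.9248501797748 stage [0.44712106 0.37514247 0.01      ]
(np.int32(24814), array([414.4,  77.1]), array([320,   0, 192, 156], dtype=int32))
(np.int32(5146), array([250.5, 167. ]), array([214, 131,  74,  75], dtype=int32))
(np.int32(5571), array([385. , 202.5]), array([343, 164,  84,  78], dtype=int32))
(np.int32(1962), array([247.3, 272.4]), array([217, 246,  69,  48], dtype=int32))
edge yaw 38.320595 0.4321412 0.40286857
offset stage-edge -0.03104103190120959
edge yaw 38.21563 0.46316198 0.34814537
offset stage-edge 0.031134577861357315
stage px [250.2208694  172.19045525]
ledge? (np.int32(7969), array([383.4, 198.1]), array([331, 153, 105,  91], dtype=int32))
ledge? (np.int32(4424), array([253.8, 257.8]), array([216, 222,  76,  73], dtype=int32))
[ 0.46921588 -0.46562448  9.13060818]
```

```bash
python3 -m creep '[[[0.3,-0.3,4],[0,0,0.5]],[[0.45,-0.45,7.5],[0,0,0.5]],[[0.45,-0.45,7.5],[0,0,0.5]],[[0.45,-0.45,7.5],[0,0,0.5]],[[0.45,-0.45,7.5],[0,0,0.5]]]'; python3 - <<'E'
from h import *
w=read_camera("wrist");cv2.imwrite("pics/w3.png",cv2.resize(w["image"][100:330,130:400],None,fx=2.5,fy=2.5)[:,:,::-1])
s=monitor.state();print(s['ee_pos'],s['orientation'],proj(w,s['ee_pos']),proj(w,[.4471,.3751,.006]))
E
```

```text
t: 6.7
ee_pos: [0.4482, 0.3769, 0.0687]
orientation: [180.0, -0.1, 38.2]
contact_force: [-0.2, 0.3, -0.4]
finger_gap: 0.388
finger_force: 35.6
[0.44821058 0.37722407 0.06886807] [ 1.79992742e+02 -1.75710706e-01  3.82133791e+01] [253.62949648 245.05944488] [255.34536842 206.63298948]
```

View pics/w3.png

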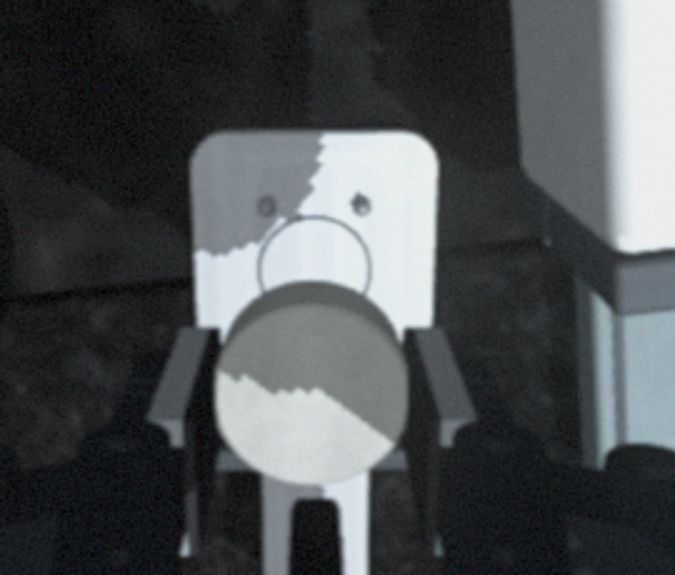

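The crop shows the held disc's top face centred at crop (312,394), the front pins at (267,206) and (361,205), the ring near (315,271) and the plate's front edge at row 131. From these I'll work out the remaining offset.

```bash
python3 - <<'E'
from h import *
w=read_camera("wrist");s=monitor.state()
P=lambda x,y,z:onz(w,130+(x+.5)/2.5-.5,100+(y+.5)/2.5-.5,z)
yaw=np.radians(38.3);ex=np.array([np.cos(yaw),np.sin(yaw),0]);ey=np.array([-ex[1],ex[0],0])
T=s['ee_pos']
for n,p in dict(disc=P(312,394,T[2]+.0113),disc_l=P(216,394,T[2]+.0113),disc_r=P(408,394,T[2]+.0113),pinmid=P(314,205.5,.0115)-.0178*ex,ring=P(315,271,.006),front=P(314,130.5,.006)-.036*ex,L=P(191,240,.006),R=P(437,240,.006)).items():
    print(n,((p-T)@ex*1000).round(2),((p-T)@ey*1000).round(2))
print(T,s['orientation'])
g=cv2.cvtColor(w["image"],cv2.COLOR_RGB2GRAY).astype(int)
print(g[145:160,255], "front edge col 235:",g[145:160,235])
E
```

```text
disc -0.43 -0.32
disc_l -0.4 16.51
disc_r -0.47 -17.13
pinmid -1.69 -0.87
ring -3.0 -1.12
front -1.95 -0.9
L 5.54 31.02
R 5.42 -32.75
[0.44814    0.37731051 0.06877771] [ 1.79992624e+02 -1.76750414e-01  3.82221493e+01]
[ 46  39  42  44  38  44  52  81 108 132 137 138 138 142 150] front edge col 235: [ 26  33  33  34  33  36  47  62 100 129 139 138 133 136 136]
```

```bash
python3 -m creep '[[[-0.16,0.06,2.5],[0,0,0]],[[-0.16,0.06,4.5],[0,0,0]],[[-0.16,0.06,5.2],[0,0,0]],[[-0.16,0.06,5.4],[0,0,0]],[[-0.16,0.06,5.4],[0,0,0]]]'; python3 - <<'E'
from h import *
p=np.mean([monitor.state()['ee_pos'] for _ in range(5)],0);print(p)
w=read_camera("wrist");cv2.imwrite("pics/w4.png",cv2.resize(w["image"][130:330,130:400],None,fx=2.5,fy=2.5)[:,:,::-1])
E
```

```text
t: 7.3
ee_pos: [0.4465, 0.3759, 0.0137]
orientation: [-180.0, -0.1, 38.3]
contact_force: [-0.8, 0.1, -0.7]
finger_gap: 0.381
finger_force: 35.6
[0.44653107 0.37593374 0.01366911]
```

View pics/w4.png

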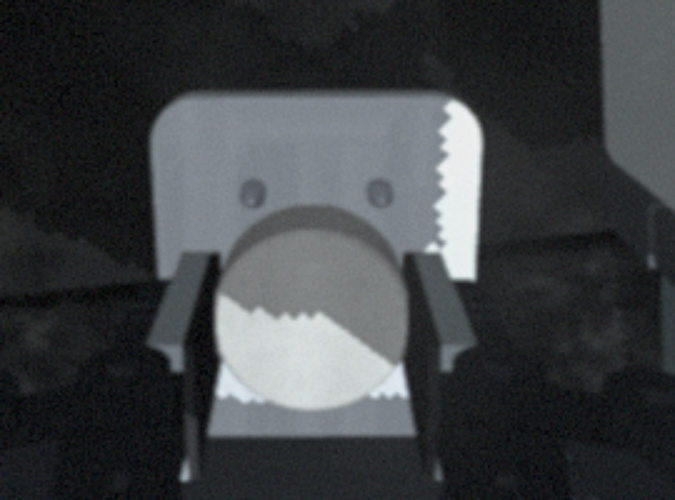

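The crop shows the disc at (312,319) and the front pins at (252,193) and (380,193), so their midpoint is at column 316. The lateral offset is small. I'll check the offset along the carrier.

```bash
python3 - <<'E'
from h import *
w=read_camera("wrist");s=monitor.state()
P=lambda x,y,z:onz(w,130+(x+.5)/2.5-.5,130+(y+.5)/2.5-.5,z)
yaw=np.radians(38.3);ex=np.array([np.cos(yaw),np.sin(yaw),0]);ey=np.array([-ex[1],ex[0],0])
T=s['ee_pos']
for n,p in dict(disc=P(312,319,T[2]+.0113),pinL=P(252,193,.010)-.0178*ex,pinR=P(380,193,.010)-.0178*ex,front=P(317,92,.006)-.036*ex,Lf=P(151,150,.006),Rf=P(483,150,.006),flange=P(312,437,.034)+.036*ex).items():
    print(n,((p-T)@ex*1000).round(2),((p-T)@ey*1000).round(2))
E
```

```text
disc -0.36 -0.15
pinL -0.07 11.04
pinR -0.1 -12.87
front 0.11 -1.12
Lf 24.96 30.26
Rf 24.9 -32.5
flange 17.95 -0.14
```

```bash
python3 -m creep '[[[0.03,0.08,0.1],[0,0,0]],[[0.03,0.08,0.25],[0,0,0]],[[0.03,0.08,0.4],[0,0,0]],[[0.03,0.08,0.48],[0,0,0]],[[0.03,0.08,0.48],[0,0,0]]]'
```

```text
t: 7.9
ee_pos: [0.4471, 0.375, 0.0088]
orientation: [180.0, -0.0, 38.3]
contact_force: [-1.6, -1.4, 8.2]
finger_gap: 0.389
finger_force: 36.4
```

```bash
python3 -m creep '[[[0,0,0],[0,0,0]],[[0,0,0],[0,0,0]],[[0,0,0],[0,0,0]],[[0,0,-0.5],[0,0,0]],[[0,0,-4],[0,0,0]],[[0,0,-9],[0,0,0]],[[0,0,-13],[0,0,0]],[[0,0,-13],[0,0,0]],[[0,0,-13],[0,0,0]]]' 0.6; python3 - <<'E'
from h import *
w=read_camera("wrist");print(monitor.state()['ee_pos'],w['eye'])
cv2.imwrite("pics/w5.png",cv2.resize(w["image"],None,fx=1.5,fy=1.5)[:,:,::-1])
np.savez("w5.npz",**w)
E
```

```text
t: 8.8
ee_pos: [0.4474, 0.3752, 0.1392]
orientation: [180.0, -0.1, 38.2]
contact_force: [-1.1, -0.8, -0.5]
finger_gap: 0.599
finger_force: 0.0
[0.44677023 0.37443451 0.13778275] [0.50047806 0.4168997  0.28233812]
```

View pics/w5.png

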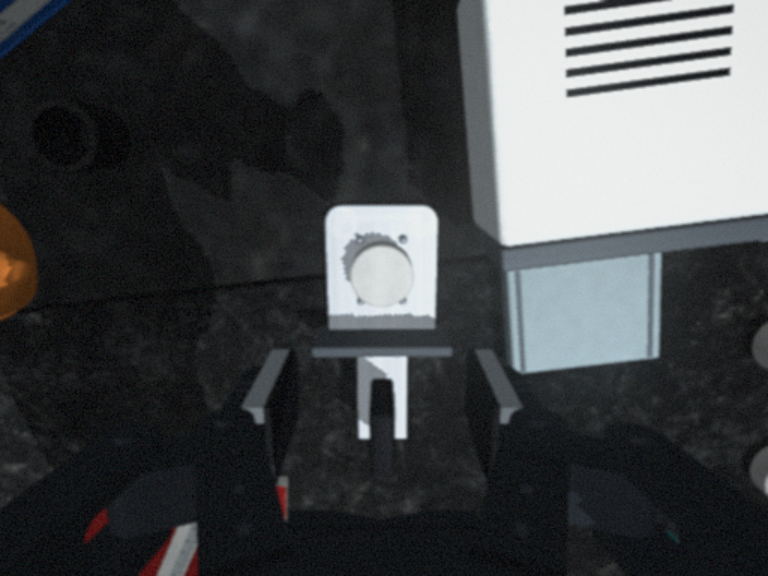

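The picture shows the disc lying flat in the stage at (382,272), between the pins. The grip is at (382,400) and the ledge runs from about (503,250) to (659,370). I'll now measure the disc seating, ledge and hood.

```bash
python3 - <<'E'
from h import *
w=dict(np.load("w5.npz"));im=w["image"];g=cv2.cvtColor(im,cv2.COLOR_RGB2GRAY).astype(int);s=monitor.state();T=s['ee_pos']
P=lambda x,y,z:onz(w,(x+.5)/1.5-.5,(y+.5)/1.5-.5,z)
yaw=np.radians(38.3);ex=np.array([np.cos(yaw),np.sin(yaw),0]);ey=np.array([-ex[1],ex[0],0])
for n,p in dict(disc=P(382,272,.020),pinR=P(404,238,.010)-.0178*ex,pr=P(403,301,.010)+.0178*ex,pl=P(361,301,.010)+.0178*ex,front=P(382,206,.006)-.036*ex,L=P(326,250,.006),R=P(437,250,.006)).items(): print(n,((p-T)@ex*1000).round(2),((p-T)@ey*1000).round(2))
b=im.astype(int); m=(g>100)&(b[:,:,2]-b[:,:,0]>4)
m[:165]=0;m[:,:330]=0;m[:,:][:, 455:]=0
bl,l=blobs(0,m,1500);print([x for x in bl])
k=max(range(1,l.max()+1),key=lambda i:(l==i).sum());ys,xs=np.where(l==k)
def fit(pts,z):
    q=np.array([onz(w,u,v,z)[:2] for u,v in pts],np.float32);a=cv2.fitLine(q,cv2.DIST_HUBER,0,.01,.01).ravel();return a[:2]*np.sign(a[0]),a[2:]
Lp=[(xs[ys==v].min()-.5,v) for v in range(178,236)];Rp=[(xs[ys==v].max()+.5,v) for v in range(178,230)]
Bp=[(u,ys[xs==u].max()+.5) for u in range(355,432)]
(dl,pl),(dr,pr),(db,pb)=fit(Lp,.02),fit(Rp,.02),fit(Bp,.02)
an=lambda d:np.degrees(np.arctan2(d[1],d[0]))
print("yaw L,R,B+90",an(dl),an(dr),an(db)+90)
def yawframe(y):
    y=np.radians(y);return np.array([np.cos(y),np.sin(y)]),np.array([-np.sin(y),np.cos(y)])
for y in(an(dl),an(dr),an(db)+90,45.5,46.5):
    x,yy=yawframe(y); yl,yr=pl@yy,pr@yy; print(y,"width(84)",yl-yr,"window est",x*(pb@x+.08)+yy*(yl+yr)/2)
E
```

```text
disc 1.81 -0.02
pinR 0.86 -12.22
pr -0.09 -12.04
pl -0.06 12.04
front -0.18 -0.07
L 11.13 31.62
R 11.04 -31.13
[(np.int32(8021), array([388.3, 203.8]), array([336, 165, 117,  84], dtype=int32))]
yaw L,R,B+90 45.556503 45.36616 45.41726
45.556503 width(84) 0.083581075 window est [0.5326102  0.30666068]
45.36616 width(84) 0.08357319 window est [0.5327215 0.3065679]
45.41726 width(84) 0.0835754 window est [0.53269166 0.30659285]
45.5 width(84) 0.08357883845044436 window est [0.53264322 0.30663318]
46.5 width(84) 0.0836067035057794 window est [0.53205805 0.30711893]
```

```bash
python3 - <<'E'
from h import *
w=dict(np.load("w5.npz"));g=cv2.GaussianBlur(cv2.cvtColor(w["image"],cv2.COLOR_RGB2GRAY),(3,3),0).astype(int)
print("col254 rows150-218",g[150:218,254].tolist());print("row185 cols 220-290",g[185,220:290].tolist());print("row195",g[195,220:290].tolist())
yaw=np.radians(38.3);ex=np.array([np.cos(yaw),np.sin(yaw),0]);st=np.array([.4469,.3745,0])
for n,p in dict(center_top=st+[0,0,.02],front_top=st+.0175*ex+[0,0,.02],rear_top=st-.0175*ex+[0,0,.02],rear_bot=st-.0175*ex+[0,0,.006]).items():print(n,proj(w,p))
E
```

```text
col254 rows150-218 [230, 230, 231, 230, 227, 212, 186, 159, 142, 130, 116, 104, 110, 139, 177, 207, 219, 219, 220, 221, 222, 223, 223, 223, 223, 223, 223, 223, 222, 222, 222, 221, 222, 222, 222, 221, 220, 221, 221, 221, 221, 222, 222, 222, 221, 220, 220, 219, 220, 221, 221, 220, 219, 216, 218, 226, 231, 232, 226, 203, 169, 145, 138, 138, 138, 138, 138, 136]
row185 cols 220-290 [222, 222, 220, 221, 223, 226, 227, 228, 226, 215, 189, 161, 150, 163, 186, 205, 213, 214, 214, 213, 212, 213, 214, 215, 217, 217, 217, 217, 217, 219, 220, 221, 221, 221, 221, 221, 221, 221, 220, 219, 219, 220, 220, 219, 219, 218, 218, 218, 218, 219, 220, 222, 223, 221, 217, 217, 224, 231, 234, 234, 234, 234, 233, 233, 233, 234, 234, 235, 234, 219]
row195 [221, 222, 220, 221, 223, 225, 226, 228, 228, 227, 227, 227, 228, 229, 228, 224, 214, 204, 204, 210, 212, 212, 213, 214, 215, 216, 218, 218, 219, 219, 220, 221, 221, 221, 220, 220, 219, 219, 217, 215, 215, 215, 215, 216, 217, 218, 218, 219, 219, 219, 217, 217, 221, 227, 231, 233, 233, 234, 234, 235, 235, 234, 233, 233, 234, 234, 234, 235, 232, 210]
center_top [254.51250137 183.1489841 ]
front_top [254.4866542  162.03079759]
rear_top [254.5374611  203.54209932]
rear_bot [254.52719104 198.54079311]
```

The disc edges match a centred disc to within 0.7 mm. The reader yaw is 45.45° and the window is at (0.5327, 0.3066), with a ledge width of 83.6 mm against 84 mm. Next I'll take the grip.

```bash
python3 -m creep '[[[-4.3,0,0],[0,0,0]],[[-8.6,0,0],[0,0,0]],[[-8.6,0,4],[0,0,0]],[[-8.6,0,8],[0,0,0]],[[-8.6,0,11],[0,0,0]],[[-8.6,0,12.2],[0,0,0]],[[-8.6,0,12.2],[0,0,0]],[[-8.6,0,12.2],[0,0,0]]]'; python3 -m creep '[[[0,0,0],[0,0,0]],[[0,0,0],[0,0,0]],[[0,0,0],[0,0,0]],[[0,0,0],[0,0,0]],[[0,0,0],[0,0,0]],[[0,0,0],[0,0,0]],[[0,0,0],[0,0,0]],[[0,0,0],[0,0,0]]]' 0 70;  python3 - <<'E'
from h import *
print(np.mean([monitor.state()['ee_pos'] for _ in range(5)],0))
E
```

```text
t: 9.65
ee_pos: [0.3793, 0.3221, 0.0163]
orientation: [-180.0, 0.0, 38.3]
contact_force: [-0.4, -0.4, 0.6]
finger_gap: 0.603
finger_force: 0.0
t: 10.45
ee_pos: [0.38, 0.3222, 0.0172]
orientation: [180.0, -0.1, 38.3]
contact_force: [-0.2, -1.5, 5.9]
finger_gap: 0.156
finger_force: 68.9
[0.38004509 0.32219785 0.01715278]
```

```bash
python3 -m creep '[[[0,0,-0.5],[0,0,0]],[[0,0,-2],[0,0,0]],[[0,0,-4.5],[0,0,0]],[[0,0,-7.5],[0,0,0]],[[0,0,-10.5],[0,0,0]],[[-0.3,1,-11.5],[0,0,0]],[[-0.8,3,-11.5],[0,0,-2]],[[-1.4,5.5,-11.5],[0,0,-4]],[[-2,8,-11.5],[0,0,-6]],[[-2.6,10.5,-11.5],[0,0,-7.15]],[[-3,12,-11.5],[0,0,-7.15]],[[-3.1,12.5,-11.5],[0,0,-7.15]]]'; python3 -m creep '[[[0,0,1],[0,0,0]],[[0,0,3],[0,0,0]],[[0,0,5],[0,0,0]],[[0,0,5.5],[0,0,0]],[[0,0,5.5],[0,0,0]]]'; python3 - <<'E'
from h import *
w=read_camera("wrist");np.savez("w6.npz",**w);im=w["image"];g=cv2.cvtColor(im,cv2.COLOR_RGB2GRAY)
print(np.mean([monitor.state()['ee_pos'] for _ in range(5)],0))
cv2.imwrite("pics/w6.png",cv2.resize(im,None,fx=1.5,fy=1.5)[:,:,::-1])
E
```

```text
t: 11.65
ee_pos: [0.4328, 0.202, 0.1315]
orientation: [179.9, 0.1, 45.2]
contact_force: [0.3, 0.3, -3.6]
finger_gap: 0.154
finger_force: 68.3
t: 12.15
ee_pos: [0.4313, 0.2051, 0.0753]
orientation: [-179.9, 0.1, 45.5]
contact_force: [0.5, -0.4, -3.6]
finger_gap: 0.156
finger_force: 68.5
[0.43191488 0.20533722 0.07606003]
```

View pics/w6.png

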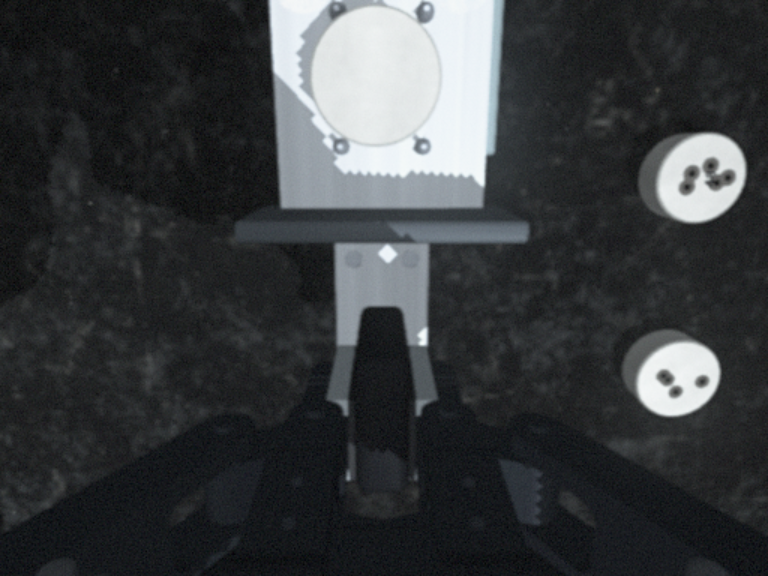

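The picture shows the carrier held with the disc at (377,75) sitting between its four pins. The flange is at row 230 and part of the ledge shows at (490,130). I'll measure the held plate's yaw and centre line.

```bash
cat > plate.py <<'E'
from h import *
def plate(w,T,z,rows,uc,thr=118):
    g=cv2.GaussianBlur(cv2.cvtColor(w["image"],cv2.COLOR_RGB2GRAY),(3,3),0).astype(int)
    out=[]
    for a,b in((uc-85,uc-55),(uc+55,uc+85)):
        q=[]
        for v in rows:
            d=np.diff(g[v,a:b]); k=(np.argmax(d) if a<uc else np.argmin(d))
            q.append(onz(w,a+k+.5,v,z)[:2])
        f=cv2.fitLine(np.array(q,np.float32),cv2.DIST_HUBER,0,.01,.01).ravel();out.append((f[:2]*np.sign(f[0]),f[2:]))
    return out
E
python3 - <<'E'
from plate import *
w=dict(np.load("w6.npz"));T=np.array([.4319,.2053,.0758])
(dl,pl),(dr,pr)=plate(w,T,T[2]-.0105,range(60,130),253)
an=lambda d:np.degrees(np.arctan2(d[1],d[0]));print("yaw",an(dl),an(dr))
y=np.radians(45.45);ex=np.array([np.cos(y),np.sin(y)]);ey=np.array([-ex[1],ex[0]]);W=np.array([.5327,.3066])
print("width",(pl-pr)@ey,"lateral of plate centre vs window",((pl+pr)/2-W)@ey,"TCP lateral",(T[:2]-W)@ey,"tcp long",(T[:2]-W)@ex)
g=cv2.cvtColor(w["image"],cv2.COLOR_RGB2GRAY).astype(int)
print(g[130:170,230].tolist())
# flange rear top edge / front; stage from disc
for n,p in dict(pins=[(338,10),(425,11),(341,146),(422,146)]).items():
    q=np.mean([onz(w,(u+.5)/1.5-.5,(v+.5)/1.5-.5,T[2]-.0065)[:2] for u,v in p],0);print("stage",(q-W)@ex,(q-W)@ey,"rel TCP",(q-T[:2])@ex)
    qs=[onz(w,(u+.5)/1.5-.5,(v+.5)/1.5-.5,T[2]-.0065)[:2] for u,v in p];print(np.linalg.norm(qs[0]-qs[1]),np.linalg.norm(qs[0]-qs[2]))
print(monitor.state()['orientation'])
E
```

```text
yaw 45.207825 38.83378
width 0.06345690009867237 lateral of plate centre vs window 0.0006777232694547622 TCP lateral 0.0007688292770730021 tcp long -0.14290464968482552
[152, 154, 154, 156, 152, 152, 154, 149, 125, 84, 47, 55, 50, 53, 51, 54, 53, 61, 72, 72, 67, 66, 71, 69, 67, 72, 70, 66, 67, 64, 61, 80, 126, 149, 153, 154, 155, 156, 150, 150]
stage -0.0588776950673546 0.001344850326311691 rel TCP 0.08402695461747091
0.023384375026670512 0.03521388912377033
[-1.79959211e+02  1.14841565e-02  4.55095197e+01]
```

```bash
python3 - <<'E'
from plate import *
w=dict(np.load("w6.npz"));T=np.array([.4319,.2053,.0758])
y=np.radians(45.45);ex=np.array([np.cos(y),np.sin(y)]);ey=np.array([-ex[1],ex[0]]);W=np.array([.5327,.3066])
g=cv2.GaussianBlur(cv2.cvtColor(w["image"],cv2.COLOR_RGB2GRAY),(3,3),0).astype(int)
for v in(60,80,105,120,130):print(v,[ (k+300,x) for k,x in enumerate(g[v,300:345])][16:40:1] if v==105 else "")
def fit(q):
    f=cv2.fitLine(np.array(q,np.float32),cv2.DIST_HUBER,0,.01,.01).ravel();d=f[:2]*np.sign(f[0]);return np.degrees(np.arctan2(d[1],d[0])),((f[2:]-W)@ey)*1000
z=T[2]-.0105
def edge(v,a,b,s):
    d=np.diff(g[v,a:b])*s;k=np.argmax(d);n=d[max(k-2,0):k+3].clip(0);return a+.5+(n*np.arange(max(k-2,0),max(k-2,0)+len(n))).sum()/n.sum()
print("L",fit([onz(w,edge(v,165,205,1),v,z)[:2] for v in range(10,132)]))
print("R",fit([onz(w,edge(v,316,328,-1),v,z)[:2] for v in range(106,134)]))
r=[edge(v,316,328,-1) for v in range(106,134,6)];print(np.round(r,1))
fl=[onz(w,u,v,T[2]+.0175)[:2] for u,v in((236/1.5,231/1.5),(528/1.5,231/1.5))]; print("flange ends lateral",[((p-W)@ey*1000).round(2) for p in fl],"yaw",np.degrees(np.arctan2(*(fl[0]-fl[1])[::-1]))-90)
print("pins lat",[((onz(w,(u+.5)/1.5-.5,(v+.5)/1.5-.5,T[2]-.0065)[:2]-W)@ey*1000).round(2) for u,v in((338,10),(425,11),(341,146),(422,146))])
E
```

```text
60 
80 
105 [(316, np.int64(244)), (317, np.int64(244)), (318, np.int64(245)), (319, np.int64(245)), (320, np.int64(245)), (321, np.int64(243)), (322, np.int64(228)), (323, np.int64(184)), (324, np.int64(122)), (325, np.int64(75)), (326, np.int64(60)), (327, np.int64(58)), (328, np.int64(58)), (329, np.int64(57)), (330, np.int64(56)), (331, np.int64(56)), (332, np.int64(56)), (333, np.int64(56)), (334, np.int64(56)), (335, np.int64(54)), (336, np.int64(52)), (337, np.int64(52)), (338, np.int64(52)), (339, np.int64(52))]
120 
130 
L (np.float32(45.536816), np.float64(32.365996427543315))
R (np.float32(45.107845), np.float64(-29.62494763637973))
[323.5 323.2 322.9 322.8 321.8]
flange ends lateral [np.float64(38.05), np.float64(-35.86)] yaw 45.51558205442953
pins lat [np.float64(13.05), np.float64(-10.34), np.float64(13.0), np.float64(-10.33)]
```

```bash
cat > rel.py <<'E'
from plate import *
w=read_camera("wrist");T=np.mean([monitor.state()['ee_pos'] for _ in range(8)],0);print("T",T.round(4))
y=np.radians(45.45);ex=np.array([np.cos(y),np.sin(y)]);ey=np.array([-ex[1],ex[0]]);W=np.array([.5327,.3066])
g=cv2.GaussianBlur(cv2.cvtColor(w["image"],cv2.COLOR_RGB2GRAY),(3,3),0).astype(int)
for v in(40,80,110):
    d=np.diff(g[v]);k=[i for i in range(2,509) if abs(d[i])>7 and abs(d[i])==abs(d[i-2:i+3]).max()]
    o=[]
    for i in k:
        L={n:((onz(w,i+.5,v,z)[:2]-W)@ey*1000).round(1) for n,z in(("plate",T[2]-.0105),("ledge",.02))}
        if abs(L["ledge"])<55:o.append((i,d[i],L["plate"],L["ledge"]))
    print(v,"long",((onz(w,256,v,.02)[:2]-W)@ex*1000).round(),*[f"{a}:{b}:{c}/{e}" for a,b,c,e in o])
E
python3 -m creep '[[[0,0.135,1],[0,0,0]],[[0,0.135,2.4],[0,0,0]],[[0,0.135,3.4],[0,0,0]],[[0,0.135,3.6],[0,0,0]],[[0,0.135,3.6],[0,0,0]],[[0,0.135,3.6],[0,0,0]]]'; python3 rel.py
```

```text
t: 12.8
ee_pos: [0.4335, 0.2036, 0.0401]
orientation: [-180.0, -0.0, 45.4]
contact_force: [0.9, -0.6, -3.7]
finger_gap: 0.148
finger_force: 68.6
T [0.4336 0.2036 0.0403]
40 long -51.0 159:26:38.8/41.4 168:-16:35.0/37.3 175:17:32.0/34.1 181:42:29.4/31.4 198:-24:22.2/23.7 208:22:17.9/19.2 293:10:-18.3/-19.3 327:-39:-32.7/-34.7 334:24:-35.7/-37.9 343:-39:-39.6/-42.0
80 long -68.0 162:26:38.8/41.3 171:-15:34.8/37.1 177:16:32.2/34.3 183:13:29.5/31.5 207:23:19.0/20.3 215:-13:15.5/16.6 218:10:14.2/15.2 284:8:-14.8/-15.7 325:-40:-32.8/-34.8 332:25:-35.9/-38.1 340:-40:-39.4/-41.8
110 long -82.0 184:40:29.8/31.8 223:24:12.3/13.2 323:-64:-32.7/-34.6
```

```bash
python3 -m creep '[[[0,-0.13,0],[0,0,0]],[[0,-0.13,0.1],[0,0,0]],[[0,-0.13,0.2],[0,0,0]],[[0,-0.13,0.2],[0,0,0]],[[0,-0.13,0.2],[0,0,0]]]'; python3 rel.py
```

```text
t: 13.35
ee_pos: [0.4325, 0.2043, 0.038]
orientation: [180.0, -0.0, 45.4]
contact_force: [-0.1, 0.5, -3.4]
finger_gap: 0.153
finger_force: 68.5
T [0.4325 0.2043 0.038 ]
40 long -52.0 160:25:39.6/41.5 169:-14:35.8/37.5 170:-14:35.3/37.1 176:28:32.8/34.4 181:28:30.6/32.2 198:-22:23.4/24.6 207:21:19.6/20.5 208:21:19.1/20.1 293:10:-17.1/-17.9 326:-16:-31.1/-32.7 327:-16:-31.6/-33.1 331:-26:-33.3/-34.9 338:24:-36.3/-38.0 347:-38:-40.1/-42.0
80 long -69.0 163:28:39.5/41.5 172:-17:35.6/37.3 179:17:32.5/34.1 183:13:30.7/32.3 209:26:19.3/20.3 215:-13:16.7/17.5 218:9:15.4/16.1 284:8:-13.6/-14.3 324:-17:-31.2/-32.7 329:-28:-33.4/-35.0 335:24:-36.0/-37.8 344:-39:-40.0/-41.9
110 long -82.0 184:39:31.1/32.6 223:24:13.5/14.2 323:-61:-31.5/-33.0
```

```bash
python3 -m creep '[[[0,0,0.05],[0,0,0]],[[0,0,0.1],[0,0,0]],[[0,0,0.1],[0,0,0]]]';python3 -m creep '[[[0,0,0.03],[0,0,0]],[[0,0,0.06],[0,0,0]],[[0,0,0.06],[0,0,0]]]'; python3 -c "
from h import *
S=[monitor.state() for _ in range(3)]
for s in S:print(s['ee_pos'].round(4),s['contact_force'].round(1),s['moment'].round(2),s['orientation'].round(2))"
```

```text
t: 13.7
ee_pos: [0.4325, 0.2043, 0.0372]
orientation: [180.0, -0.0, 45.4]
contact_force: [-1.5, -1.4, 0.4]
finger_gap: 0.154
finger_force: 69.1
t: 14.0
ee_pos: [0.4325, 0.2042, 0.0369]
orientation: [180.0, 0.0, 45.4]
contact_force: [-3.0, -3.5, 8.4]
finger_gap: 0.156
finger_force: 70.3
[0.4325 0.2042 0.0369] [-3.  -3.5  8.4] [-0.24  0.47  0.04] [179.96   0.    45.41]
[0.4325 0.2042 0.0369] [-3.  -3.5  8.4] [-0.24  0.47  0.04] [179.96   0.    45.41]
[0.4325 0.2042 0.0369] [-3.  -3.5  8.4] [-0.24  0.47  0.04] [179.96   0.    45.41]
```

```bash
python3 -m creep '[[[0,0,-0.06],[0,0,0]],[[0.5,0,-0.06],[0,0,0]],[[1.2,0,-0.06],[0,0,0]],[[1.8,0,-0.06],[0,0,0]],[[2,0,-0.06],[0,0,0]],[[2,0,-0.06],[0,0,0]]]'; python3 rel.py; python3 -m creep '[[[0.4,0,0],[0,0,0]],[[0.8,0,0],[0,0,0]],[[1.2,0,0],[0,0,0]],[[1.2,0,0],[0,0,0]]]'
```

```text
t: 14.6
ee_pos: [0.4472, 0.2193, 0.0371]
orientation: [-180.0, -0.1, 45.4]
contact_force: [1.1, -0.9, 1.5]
finger_gap: 0.15
finger_force: 69.5
T [0.4472 0.2193 0.0371]
40 long -31.0 160:25:39.7/41.4 169:-14:35.8/37.4 176:31:32.9/34.3 181:28:30.7/32.1 201:-27:22.2/23.2 208:22:19.2/20.1 293:9:-17.0/-17.8 326:-14:-31.1/-32.4 327:-14:-31.5/-32.9 332:-27:-33.7/-35.1 338:25:-36.2/-37.8 347:-44:-40.1/-41.8
80 long -48.0 163:24:39.6/41.4 172:-16:35.7/37.2 178:16:33.0/34.5 183:15:30.8/32.2 207:23:20.3/21.2 215:-12:16.8/17.5 218:10:15.4/16.1 284:8:-13.6/-14.2 324:-14:-31.2/-32.5 329:-28:-33.4/-34.8 336:26:-36.5/-38.0 344:-35:-40.0/-41.7
110 long -61.0 165:24:39.7/41.4 174:-17:35.6/37.2 180:15:32.9/34.4 185:14:30.7/32.0 224:23:13.1/13.7 323:-14:-31.5/-32.8 327:-26:-33.3/-34.7 328:-26:-33.7/-35.1 334:27:-36.4/-38.0 342:-40:-40.0/-41.7
t: 15.05
ee_pos: [0.4552, 0.2273, 0.0372]
orientation: [180.0, -0.0, 45.4]
contact_force: [-1.1, -1.4, 4.6]
finger_gap: 0.154
finger_force: 69.8
```

```bash
python3 -m creep '[[[0.5,0,0],[0,0,0]],[[1,0,0],[0,0,0]],[[1.5,0,0],[0,0,0]],[[2,0,0],[0,0,0]],[[2,0,0],[0,0,0]]]';python3 -m creep '[[[0.5,0,0],[0,0,0]],[[1,0,0],[0,0,0]],[[1.5,0,0],[0,0,0]],[[2,0,0],[0,0,0]],[[2,0,0],[0,0,0]]]'
```

```text
t: 15.55
ee_pos: [0.4693, 0.2417, 0.0372]
orientation: [180.0, -0.0, 45.4]
contact_force: [-0.7, -0.9, 4.7]
finger_gap: 0.154
finger_force: 69.8
t: 16.05
ee_pos: [0.4833, 0.2559, 0.0372]
orientation: [180.0, -0.0, 45.4]
contact_force: [-1.1, -1.0, 4.2]
finger_gap: 0.154
finger_force: 69.8
```

```bash
python3 -m creep '[[[0.4,0,0],[0,0,0]],[[0.8,0,0],[0,0,0]],[[1,0,0],[0,0,0]],[[1,0,0],[0,0,0]]]';python3 -m creep '[[[0.3,0,0],[0,0,0]],[[0.6,0,0],[0,0,0]],[[0.9,0,0],[0,0,0]],[[0.9,0,0],[0,0,0]]]'
```

```text
t: 16.45
ee_pos: [0.4897, 0.2623, 0.0372]
orientation: [180.0, 0.0, 45.4]
contact_force: [-3.2, -2.7, 7.0]
finger_gap: 0.154
finger_force: 70.2
t: 16.85
ee_pos: [0.4947, 0.2672, 0.0371]
orientation: [179.9, 0.3, 45.4]
contact_force: [-8.2, -8.5, 14.6]
finger_gap: 0.152
finger_force: 71.4
```

```bash
python3 -m creep '[[[0,0,-0.1],[0,0,0]],[[0,0,-0.1],[0,0,0]]]';python3 -m creep '[[[0.2,0,0],[0,0,0]],[[0.3,0,0],[0,0,0]],[[0.3,0,0],[0,0,0]]]'; python3 -c "
from h import *
s=monitor.state();print(s['moment'],s['orientation'],s['ee_pos'])"
```

```text
t: 17.05
ee_pos: [0.4947, 0.2673, 0.0373]
orientation: [180.0, 0.2, 45.4]
contact_force: [-4.9, -5.1, 2.8]
finger_gap: 0.154
finger_force: 69.6
t: 17.35
ee_pos: [0.4965, 0.2691, 0.0372]
orientation: [180.0, 0.3, 45.4]
contact_force: [-6.8, -6.6, 6.0]
finger_gap: 0.152
finger_force: 70.2
[-0.74767133  0.88074966  0.00231531] [179.98287206   0.3027996   45.40135147] [0.49651898 0.26908339 0.03720888]
```

```bash
python3 -m creep '[[[0.2,0,-0.04],[0,0,0]],[[0.2,0,-0.04],[0,0,0]]]';python3 -m creep '[[[0.15,0,-0.03],[0,0,0]],[[0.15,0,-0.03],[0,0,0]]]';python3 -m creep '[[[0.15,0,-0.03],[0,0,0]],[[0.15,0,-0.03],[0,0,0]]]'
```

```text
t: 17.55
ee_pos: [0.4979, 0.2705, 0.0374]
orientation: [180.0, 0.3, 45.4]
contact_force: [-5.2, -4.6, 4.4]
finger_gap: 0.154
finger_force: 69.7
t: 17.75
ee_pos: [0.4985, 0.2711, 0.0375]
orientation: [180.0, 0.4, 45.4]
contact_force: [-6.8, -6.2, 4.7]
finger_gap: 0.154
finger_force: 69.8
t: 17.95
ee_pos: [0.4985, 0.2711, 0.0375]
orientation: [180.0, 0.6, 45.4]
contact_force: [-9.1, -8.9, 7.6]
finger_gap: 0.151
finger_force: 70.3
```

```bash
python3 -m creep '[[[0,0,-0.05],[0,0.5,0]],[[0,0,-0.05],[0,0.5,0]],[[0,0,-0.05],[0,0.5,0]]]';python3 -m creep '[[[0.1,0,0],[0,0,0]],[[0.1,0,0],[0,0,0]],[[0.1,0,0],[0,0,0]]]'; python3 -c "
from h import *
w=read_camera('wrist');cs=read_camera('scene');np.savez('e.npz',w=w['image'],s=cs['image'])
s=monitor.state();print(s['moment'],s['orientation'],s['ee_pos'])"
```

```text
t: 18.25
ee_pos: [0.4986, 0.2712, 0.0375]
orientation: [180.0, 0.0, 45.4]
contact_force: [-6.9, -6.9, 0.7]
finger_gap: 0.152
finger_force: 69.1
t: 18.55
ee_pos: [0.4987, 0.2711, 0.0373]
orientation: [180.0, 0.1, 45.4]
contact_force: [-9.1, -9.1, 3.4]
finger_gap: 0.151
finger_force: 69.8
[-1.58087527  1.60806855  0.04911979] [1.79985088e+02 1.38591824e-01 4.53966957e+01] [0.49865843 0.27114199 0.037323  ]
```

```bash
python3 - <<'E'
from h import *
w=read_camera('wrist')
y=np.radians(45.45);ex=np.array([np.cos(y),np.sin(y)]);W=np.array([.5327,.3066])
g=cv2.GaussianBlur(cv2.cvtColor(w["image"],cv2.COLOR_RGB2GRAY),(3,3),0).astype(int)
for u in(185,200,215,290,305,320):
    d=np.diff(g[:,u]);k=[i for i in range(2,260) if abs(d[i])>6 and abs(d[i])==abs(d[i-2:i+3]).max()]
    L=lambda i,z:((onz(w,u,i+.5,z)[:2]-W)@ex*1000).round(1)
    print(u,*[f"{i}:{d[i]}: fl{L(i,.0545)} hood{L(i,.084)} ledge{L(i,.02)}" for i in k])
cv2.imwrite('pics/fin.png',w['image'][:,:,::-1])
E
```

```text
185 62:-21: fl30.0 hood27.4 ledge33.0 126:-22: fl7.6 hood10.2 ledge4.4 161:17: fl-5.7 hood0.1 ledge-12.5 216:11: fl-28.2 hood-17.1 ledge-41.2
200 88:-15: fl21.1 hood20.6 ledge21.7 126:-21: fl7.5 hood10.2 ledge4.4 162:18: fl-6.1 hood-0.2 ledge-13.0 229:17: fl-33.9 hood-21.5 ledge-48.4
215 103:-20: fl15.9 hood16.6 ledge15.0 126:-20: fl7.5 hood10.2 ledge4.4 162:18: fl-6.1 hood-0.2 ledge-13.0 240:-37: fl-38.8 hood-25.2 ledge-54.6
290 126:-44: fl7.5 hood10.2 ledge4.3 162:7: fl-6.2 hood-0.3 ledge-13.1 196:17: fl-19.9 hood-10.7 ledge-30.5 240:-46: fl-38.8 hood-25.2 ledge-54.7
305 126:-41: fl7.5 hood10.2 ledge4.3 163:23: fl-6.6 hood-0.6 ledge-13.6 164:23: fl-7.0 hood-0.9 ledge-14.1 168:-11: fl-8.5 hood-2.1 ledge-16.1 170:11: fl-9.3 hood-2.7 ledge-17.1 176:11: fl-11.7 hood-4.5 ledge-20.1 259:-15: fl-47.5 hood-31.9 ledge-65.7
320 126:-42: fl7.5 hood10.2 ledge4.3 161:30: fl-5.8 hood0.0 ledge-12.6
```

Travel of 94 mm, a hard stop, and a flange rear edge 6 mm in front of the window plane across its width all show it is home and flush.

```bash
python3 -c "
from cell import workorder
print(workorder.hand_in())"
```

```text
the job is handed in; nothing more can be done
None
```

The job is handed in: the fresh disc lies between the stop pins, and the carrier is pushed home with its flange measured flush on the window; the gripper is still holding it at about 13 N of push, and I left the burnt discs alone (about 18.6 s of the 56 s used).

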